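Load the paste warmer and start it with the spring-return knob

TASK

Get the white paste warmer going: stand the blue-capped paste jar upright in the round seat on its pulled-out tray and push the red-handled probe all the way down into the narrow brass well beside it, in either order. Then push the tray fully home, and only after that twist the knob on the sloping panel clockwise right to its stop and let it go so that it springs back. Leave the sanding block, the clamp and the black printed cups where they are.

Things in the scene. Friction and masses are not known exactly. Their poses are not given: they have to be found in the camera images.
- warmer: the paste warmer, a fixed white box. Origin: bench level, middle of the hood's front edge; x points into the hood (away from the robot), y left, z up. The open-fronted hood spans x 0 to 100, y -70 to 70, top z 90 mm. Right of it (y -70 to -160) an equally high box (x 0 to 70); before that (x -95 to 0) a grey panel with the knob, sloping up to the rear at 35 degrees
- tray (a joint): how far the warmer's tray is pulled out, along the warmer's -x (m); 0 = fully home against its stop, 0.14 = fully out. It slides with about 1.5 N of friction
- tray_front (a point): on the outer face of the tray's grey front plate, at its middle (138 mm wide, from 4 to 68 mm above the bench); 45 mm above the bench; moves with the tray, axes as the warmer. Push here. With the tray home the face is 12 mm in front of the hood
- seat (a point): centre of the jar's seat on the tray floor, 10 mm above the bench, axes as the warmer; a rim 6 mm high with an inner diameter of 63 mm surrounds it. 36 mm behind it in -x is the front plate, 67 mm from it in +y the well
- well_mouth (a point): centre of the mouth of the brass well on the tray (22 mm square, 40 mm tall; mouth 50 mm above the bench), axes as the warmer. The hole is upright, 11 mm wide with a 3 mm chamfer and 37 mm deep
- start_knob (a joint): turn of the start knob (rad), 0 = at rest, grows clockwise as one looks at the panel, up to the stop at 1.15; a spring (0.025 to 0.11 N m) brings it back to 0
- knob_grip (a point): on the knob's axis at the height to grip, 22 mm out from the sloping panel. z: out of the panel along the axis (35 degrees from vertical, leaning toward the warmer's -x); x: along the grip bar (42 mm long, 12 mm wide, from 9 to 33 mm out from the panel), y across it; x and y turn with the knob
- paste_jar: white screw-top jar with a blue cap, 55 mm diameter, 54 mm tall; origin at the centre of its underside, z up; the cap takes the top 14 mm. Loose, about 0.11 kg
- probe: steel rod with a red handle, 64 mm long, upright in its stand: shank 8 mm diameter, 34 mm long; collar 18 mm diameter, 4 mm thick; red handle 13 mm diameter, 26 mm long. Origin at the shank's tip, z along the rod to the handle. Loose, 0.03 kg
- probe_collar (a point): on the probe's axis at the underside of its collar, 34 mm above the tip; the collar rests on the well's mouth when the probe is fully down
- probe_grip (a point): on the probe's axis in its red handle, 52 mm above the tip (12 mm below the handle's top)
- probe_stand: small wooden block, fixed on the bench, 44 mm square and 40 mm tall, on a rubber foot 60 mm square; the probe stands in an 11 mm hole in its top, collar on the wood. Origin: centre of the underside
- sanding_block: bystander: wooden sanding block, 38x68x25 mm, origin at the centre of its underside
- spring_clamp: bystander: red spring clamp lying flat, 34x89x14 mm, origin at the centre of its underside
- body_black6: bystander: black printed cup, 73x69x108 mm, origin at the centre of its underside
- body_black7: bystander: black printed cup, 70x68x105 mm, origin at the centre of its underside
- laptop: an open laptop, fixed on the bench between the warmer and the things on the left; it never moves. Base 262x384 mm and 16 mm thick, origin at the centre of its underside, x toward its rear, y left. Its screen stands nearly upright along the rear edge (from x +0.12 to +0.20 m of its origin), up to 0.26 m above the bench: carry things in front of it or above it
Mind the look-alikes: they are no part of the job. Of the things that look like the paste_jar, the middle-sized one is meant.

How it is judged:
By the outcome, as a careful person would: the job done as asked, in the order asked, and still so for the second after the job is handed in, with the robot touching nothing.
It also fails if it takes over 72 s, if anything falls off the work surface, if the arm or the gripper's body presses on something with over 40 N, if the wrist force passes 120 N, or if a joint passes its speed limit or range.

ROBOT

A 6-joint arm with a two-finger parallel gripper is mounted at the origin on a cart in front of the work surface, level with it; the furniture and walls round the work are solid. World frame = base frame: x ahead of the robot, y to its left, z up, the work surface at z = 0. Lengths are in mm, angles in degrees, forces in N, time in s.
With the tool pointing down it reaches from about 275 to 725 mm from the base axis. Payload 15.9 kg.
Tool frame: the origin (TCP) lies at the very end of the fingers, on their centre line; the grasp point (between the pads) lies 19 mm behind it; z points along the fingers, y is the line along which they close (so a half turn about z gives the same grasp; the last joint's range is limited). The gripper opens to 85 mm and grips with 20 to 120 N. Pads are 22 mm wide; open, the fingers measure 114 mm over their backs; the gripper's body (76 mm by 85 mm) begins 54 mm behind the grasp point. The pads swing forward as they close: fully open they stand 13 mm farther back than shut.
Start: joints at [-76.776, 12.198, -1.971, 75.831, 0, 90], TCP at [114.373, -486.728, 194.206] pointing down, gripper open.
Joint ranges: [-170.91, 170.91], [-42.67, 98.43], [-65.05, 77.54], [-120.47, 116.71], [-90, 82.35], [-180, 180]. Speed limits (degrees/s): [108.29, 108.29, 136.94, 147.25, 180, 180].

INTERFACE

Orientations are given as a 3x3 rotation matrix whose columns are the frame's x, y, z axes.
In Python, from workcell import bot, cams, nets gives the robot as it stands.
- The arm moves only by the tool servo_tool, never from a script. Its argument "targets" is a list of rows, each a list of 6 numbers: the shift along the world's x, y, z in units of 0.03 m (1.0 is 0.03 m), then the turn, a rotation vector about the world's x, y, z in units of 0.12 rad (1.0 is 0.12 rad). A call has 1 to 20 rows; each row shifts and turns the commanded pose from where the row before left it; what a row does not reach is not made up. A row lasts 1/12 s, in which the tool goes at most 41.7 mm and 7.16 degrees, less where a joint would pass 70% of its speed; a pose out of reach is approached as far as the arm can. A call with a number of a shift or a turn outside -1 to 1 is refused whole. A call with a gripper value outside its range is refused whole. "claw" is the closure, from -1 (fully open) to 1 (shut), set as the call begins (left out, the last holds). The fingers move at their own pace and stop on an object; "force" is the grip in N (left out, the last holds). Time passes only in rows, so rows that do not move let the fingers close. It gives the time, the measured TCP pose, the force, the opening and the grip force at its end, in the units of the state.
- bot.observe(): the state, without advancing time (a new reading comes with each control period).
- cams.get_image(name): name is "scene" or "top"; returns the picture (420x560x3 uint8, red, green, blue); there is no depth.
- cams.camera_info(name): a dict with "fx", "fy", "cx", "cy" (pixels), "origin" and "attitude" of the camera in the world. Camera axes: x right, y down, z forward; pixel columns grow to the right and rows downward; lengths in mm; the calibration is good to about 2 mm. A picture is of the moment at which its call begins. camera_info takes no time and is no camera call.
- bot.close_job(): hands the job in; it is judged then, once.
Trained networks look in the newest picture that a camera, given by its name, has taken for a name from the list of things; names that differ only in an ending like _2 or _b are one class to them, and where a whole thing is asked for, a point or a joint stands for the part that bears it (a point fixed in the world has none). Each returns a list of dicts, best first, with "score" (0 to 1); they miss things now and then, are a little off and sometimes report something else, mostly with a low value. They report only what shows in the picture. A call takes as long as a camera call. They do not tell look-alikes from the thing itself.
- nets.look_for(camera, thing): "extent" ([left, top, right, bottom] in pixels, round what is visible of it).
- nets.spot_point(camera, thing): "position" ([column, row] in pixels: a listed point, or the origin of a listed thing).
The state is a dict: "t": time; "qpos": joint angles; "qvel": joint speeds; "joint_efforts": joint torques, N m; "tcp_pos": TCP position; "ee_rot": TCP orientation; "contact_force": force on the tool from outside, world axes, zero at the start; "moment": the same for the moment, N m; "width": opening from 0.0 (shut) to 1.0 (fully open); "grip_force": force on a finger pad.
Only numpy, scipy, OpenCV 4.12 (cv2) and the standard library are available. Lean on these libraries where they do the work, as an engineer would, in place of code of your own. Each camera call takes 0.05 s, during which the arm holds its last target. There are 200 camera calls.

## Working session

There is one attempt and no reset: what is moved stays moved. The work goes in short steps, Python scripts to look and compute and a tool call to move; the robot and the scene stay as the last step left them, time stands still between calls to the robot, and variables do not carry over. Pictures are saved under pics/ and viewed, at most 10 in all, crops included, and the job is handed in when it is done.

Besides the shell and the picture viewer there is one more tool, called after "Request:" as name([rows], argument=value, ...), one row to a line, values as JSON. servo_tool: Moves the arm, as the interface text tells. Its arguments: {"type":"object","properties":{"targets":{"type":"array"},"claw":{"type":"number"},"force":{"type":"number"}},"required":["targets"]}

```bash
mkdir -p pics; cat > h.py <<'E'
import numpy as np, cv2
from workcell import bot, cams, nets
def pic(c,f):
    im=cams.get_image(c); cv2.imwrite('pics/'+f,cv2.cvtColor(im,cv2.COLOR_RGB2BGR)); return im
def ray(c,p):
    i=cams.camera_info(c); R=np.array(i['attitude']); 
    return np.array(i['origin'],float), R@np.array([(p[0]-i['cx'])/i['fx'],(p[1]-i['cy'])/i['fy'],1])
def atz(c,p,z):
    o,d=ray(c,p); return o+d*(z-o[2])/d[2]
def proj(c,P):
    i=cams.camera_info(c); q=np.array(i['attitude']).T@(np.array(P,float)-np.array(i['origin'])); return np.array([i['fx']*q[0]/q[2]+i['cx'],i['fy']*q[1]/q[2]+i['cy']])
def tri(pa,pb):
    A=np.zeros((3,3));b=np.zeros(3)
    for c,p in(('scene',pa),('top',pb)):
        o,d=ray(c,p);d=d/np.linalg.norm(d);M=np.eye(3)-np.outer(d,d);A+=M;b+=M@o
    return np.linalg.solve(A,b)
E
python3 - <<'E'
from h import *
np.set_printoptions(precision=1,suppress=True)
for c in('scene','top'): pic(c,c+'0.png'); i=cams.camera_info(c); print(i)
for t in ['tray_front','seat','well_mouth','knob_grip','paste_jar','probe_collar','probe_grip','probe_stand','warmer','laptop']:
    for c in('scene','top'):
        print(t,c,[(np.round(r['position']),round(r['score'],2)) for r in nets.spot_point(c,t)][:4])
print(bot.observe())
E
```

```text
{'fx': 453.0825829747383, 'fy': 453.0825829747383, 'cx': 280.5995218758923, 'cy': 210.26505110364047, 'origin': array([-277.4,  388.6, 1108.2]), 'attitude': array([[-0.5, -0.6,  0.5],
       [-0.8,  0.4, -0.4],
       [ 0. , -0.6, -0.8]])}
{'fx': 537.4927379211731, 'fy': 537.4927379211731, 'cx': 283.91477249122255, 'cy': 203.08782587560037, 'origin': array([ 161.6,  -81.4, 1626.7]), 'attitude': array([[ 0. , -1. ,  0.2],
       [-1. , -0. , -0. ],
       [ 0. , -0.2, -1. ]])}
tray_front scene []
tray_front top [(array([337., 244.]), 0.6)]
seat scene []
seat top [(array([349., 226.]), 0.71)]
well_mouth scene []
well_mouth top [(array([326., 222.]), 0.71), (array([428., 220.]), 0.36)]
knob_grip scene []
knob_grip top [(array([380., 226.]), 0.71)]
paste_jar scene [(array([131., 264.]), 0.97)]
paste_jar top [(array([135., 173.]), 0.9), (array([188., 148.]), 0.7), (array([213., 152.]), 0.69)]
probe_collar scene [(array([158., 311.]), 0.55), (array([180., 356.]), 0.44)]
probe_collar top [(array([126., 235.]), 0.42), (array([349., 230.]), 0.32), (array([424., 189.]), 0.18)]
probe_grip scene [(array([159., 306.]), 0.5), (array([139., 297.]), 0.19)]
probe_grip top [(array([129., 237.]), 0.43)]
probe_stand scene [(array([162., 318.]), 0.8)]
probe_stand top [(array([131., 239.]), 0.83)]
warmer scene []
warmer top [(array([340., 203.]), 0.67), (array([133., 237.]), 0.24)]
laptop scene []
laptop top []
{'t': 1.1, 'qpos': array([-76.8,  12.2,  -2. ,  75.8,  -0. ,  90. ]), 'qvel': array([-0. , -0.1,  0.1,  0.1, -0. ,  0.1]), 'joint_efforts': array([  0. , -68.6,  48.7,   0. ,  -0. ,  -0. ]), 'tcp_pos': array([ 114.4, -486.7,  194.2]), 'ee_rot': array([[ 1. ,  0.2, -0. ],
       [ 0.2, -1. , -0. ],
       [-0. ,  0. , -1. ]]), 'contact_force': array([-0.4,  0.9,  0.4]), 'moment': array([ 0.,  0., -0.]), 'grip_force': 0.0, 'width': 1.0012871183800478}
```

View pics/scene0.png

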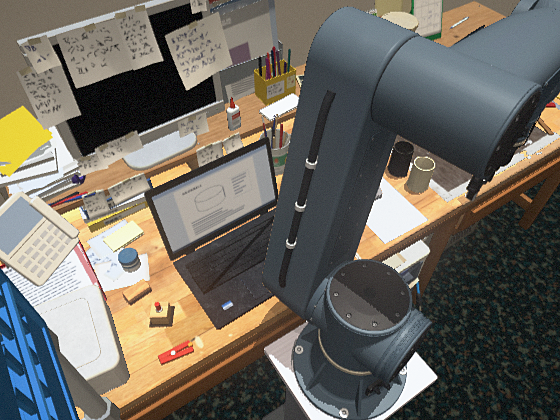

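View pics/top0.png

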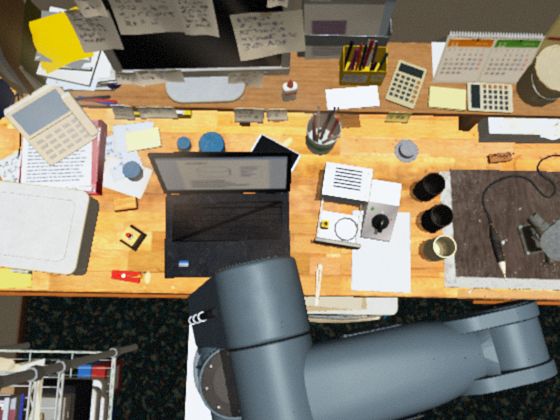

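The scene view shows the candidate jar at (129,260), the probe in its stand at (158,311), and the clamp at (180,352); the warmer is hidden by the arm. The top view shows three blue caps at (131,171), (183,144) and (210,142). The warmer's tray is at (338,228) and the knob at (380,224). I'll zoom in on both areas.

```bash
python3 - <<'E'
from h import *
np.set_printoptions(precision=1,suppress=True)
im=cv2.imread('pics/top0.png')
a=cv2.resize(im[155:255,305:415],None,fx=5,fy=5,interpolation=cv2.INTER_CUBIC)
b=cv2.resize(im[125:285,100:230],None,fx=3,fy=3,interpolation=cv2.INTER_CUBIC)
cv2.imwrite('pics/a.png',a);cv2.imwrite('pics/b.png',b)
for n,p,z in [('front',(337,244),45),('seat',(349,226),10),('well',(326,222),50),('knob',(380,226),45),('jarbase',(135,173),0),('warm',(340,203),0),('grip top',(129,237),58),('collar',(126,235),40),('stand',(131,239),0)]:
  print(n,atz('top',p,z))
print('jar scene',atz('scene',(131,264),0),'grip',atz('scene',(159,306),58),'stand',atz('scene',(162,318),0),'collar',atz('scene',(158,311),40))
hsv=cv2.cvtColor(im,cv2.COLOR_BGR2HSV)
for c,f in(('top','top0.png'),('scene','scene0.png')):
  im=cv2.imread('pics/'+f);hsv=cv2.cvtColor(im,cv2.COLOR_BGR2HSV)
  m=cv2.inRange(hsv,(95,90,40),(115,255,220)); n,l,s,ce=cv2.connectedComponentsWithStats(m)
  for k in range(1,n):
    if 40<s[k][4]<800: print(c,'blue',s[k],ce[k],atz(c,ce[k],54))
  m=cv2.inRange(hsv,(0,150,100),(6,255,255))|cv2.inRange(hsv,(174,150,100),(180,255,255)); n,l,s,ce=cv2.connectedComponentsWithStats(m)
  for k in range(1,n):
    if 8<s[k][4]<500: print(c,'red',s[k],ce[k],atz(c,ce[k],58))
E
```

```text
front [ 357.8 -271.3   45. ]
seat [ 417.9 -312.5   10. ]
well [ 422.3 -238.2   50. ]
knob [ 414.1 -400.4   45. ]
jarbase [573.3 350.4   0. ]
warm [ 491.  -286.6    0. ]
grip top [365.7 339.1  58. ]
collar [373.8 353.2  40. ]
stand [367.3 348.2   0. ]
jar scene [576.9 346.6   0. ] grip [369.5 336.3  58. ] stand [367.6 341.1   0. ] collar [368.5 343.4  40. ]
top blue [199 133  25  19 405] [211.4 142.7] [659.4 111.6  54. ]
top blue [178 137  12  12 111] [183.4 142.7] [657.7 196.6  54. ]
top blue [ 77 361  28  17 214] [ 85.6 369.7] [ -8.2 433.8  54. ]
top red [288  81   4   6  17] [289.9  83.8] [ 855.  -124.7   58. ]
top red [99 99 18  4 34] [108.3 100.2] [787.2 432.4  58. ]
top red [ 90 192  12   3  16] [ 95.9 193.7] [493.  445.9  58. ]
top red [126 233   4   4  13] [127.6 234.6] [372.6 343.6  58. ]
top red [112 271  29  12 213] [125.5 275.5] [253.8 341.   58. ]
top red [ 93 365  13   2  17] [ 99.1 365.8] [  3.2 396.   58. ]
top red [ 92 369  14   9 120] [ 98.5 372.9] [-15.9 396.3  58. ]
scene blue [118 248  20  15 200] [126.8 255.1] [570.2 347.4  54. ]
scene blue [ 40 403   7  17  42] [ 42.5 411.5] [271.  656.6  54. ]
scene red [273  50   2  11  12] [273.9  54.6] [1220.2 -563.1   58. ]
scene red [267  53   2   6  10] [267.5  55.5] [1229.1 -536.    58. ]
scene red [269  60   1   9   9] [269.  64.] [1169.8 -506.1   58. ]
scene red [230  97   5  11  34] [231.9 103.4] [1017.3 -242.1   58. ]
scene red [546 103  10   4  25] [550.8 104.4] [  348.2 -1256.2    58. ]
scene red [232 112   8   7  17] [235.9 115. ] [ 947.4 -220.    58. ]
scene red [280 127   3  21  38] [280.6 137. ] [ 753.  -290.5   58. ]
scene red [ 51 191  37  16  70] [ 68.8 198.2] [870.8 420.2  58. ]
scene red [155 302   5   8  28] [157.1 305.2] [374.3 339.4  58. ]
scene red [158 340  36  24 325] [175.2 352.7] [232.  354.1  58. ]
```

View pics/a.png

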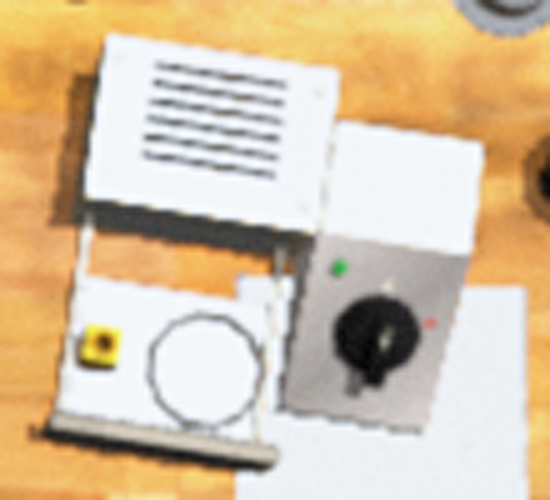

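View pics/b.png

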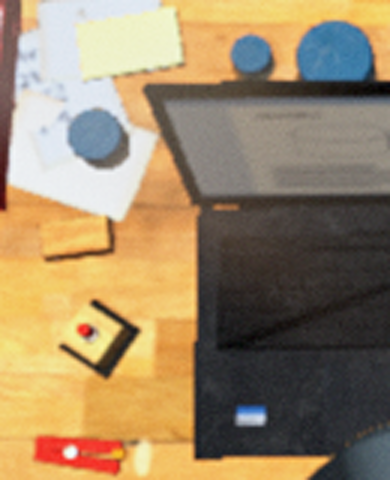

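Crop a: hood corners at about (86,202), (318,236), (108,37) and (338,72). The well hole is at (104,344), the seat ring centre at (206,372), the plate runs (50,425) to (275,458), and the knob disc is at (376,332). Crop b: the middle-sized cap is at (97,136) and the probe's red top at (87,331). Next I'll fit the warmer pose.

```bash
python3 - <<'E'
from h import *
from scipy.optimize import least_squares
np.set_printoptions(precision=1,suppress=True)
cr=lambda u,v:np.array([305+(u+.5)/5-.5,155+(v+.5)/5-.5])
pts=[((0,70,90),(86,202)),((0,-70,90),(318,236)),((100,70,90),(108,37)),((100,-70,90),(338,72)),((70,-160,90),(483,143)),((-95,-160,23.5),(422,430)),((-95,-70,23.5),(283,408))]
def W(p,L):
    c,s=np.cos(p[2]),np.sin(p[2]);return np.array([p[0]+c*L[0]-s*L[1],p[1]+s*L[0]+c*L[1],L[2]])
f=lambda p:np.concatenate([proj('top',W(p,L))-cr(*q) for L,q in pts])
r=least_squares(f,[490,-287,-.15],loss='soft_l1');p=r.x
print(p[:2],np.degrees(p[2]));print(r.fun.reshape(-1,2))
def loc(P):
    c,s=np.cos(p[2]),np.sin(p[2]);d=P[:2]-p[:2];return np.array([c*d[0]+s*d[1],-s*d[0]+c*d[1]])
for n,q,z in [('well',(103,344),50),('seatrim',(206,371),16),('plateL',(50,425),68),('plateR',(275,458),68),('disc',(376,332),40)]:
    P=atz('top',cr(*q),z);print(n,P,loc(P))
for kx in(-47.5,):
    L=np.array([kx,-115,90+kx*np.tan(np.radians(35))]);a=np.array([-np.sin(np.radians(35)),0,np.cos(np.radians(35))])
    for h in(0,9,22,33): print('knob',h,L+a*h,W(p,L+a*h),(proj('top',W(p,L+a*h))-[305,155])*5)
cb=lambda u,v:np.array([100+(u+.5)/3-.5,125+(v+.5)/3-.5])
print('jar',atz('top',cb(97,136),54),atz('scene',(128,257),48),'probe',atz('top',cb(86,330),66),atz('top',(127.6,234.6),60),atz('scene',(157.1,305.2),60))
print('laptop cap',proj('scene',(573,348,54)),proj('scene',(573,348,0)))
E
```

```text
[ 487.8 -289.3] -7.621583329639482
[[-0.7 -0.5]
 [ 0.2 -0.2]
 [-0.5 -0.1]
 [ 0.2 -0. ]
 [ 0.2  0. ]
 [ 1.4  0.4]
 [-0.3  0.3]]
well [ 418.1 -235.8   50. ] [-76.2  43.8]
seatrim [ 408.2 -301.8   16. ] [-77.2 -22.9]
plateL [ 366.6 -203.    68. ] [-131.5   69.5]
plateR [ 349.7 -334.7   68. ] [-130.9  -63.3]
disc [ 430.1 -401.1   40. ] [ -42.4 -118.4]
knob 0 [ -47.5 -115.    56.7] [ 425.5 -397.    56.7] [372.9 333. ]
knob 9 [ -52.7 -115.    64.1] [ 420.4 -396.3   64.1] [374.4 339.5]
knob 22 [ -60.1 -115.    74.8] [ 413.  -395.3   74.8] [376.5 349. ]
knob 33 [ -66.4 -115.    83.8] [ 406.7 -394.5   83.8] [378.4 357.2]
jar [568.7 345.7  54. ] [567.  346.8  48. ] probe [371.4 339.4  66. ] [372.4 343.1  60. ] [373.1 339.5  60. ]
laptop cap [126.3 254.5] [131.  265.1]
```

Request:
servo_tool([
  [0.9,1,0,0,0,1],
  [0.9,1,0,0,0,1],
  [0.9,1,0,0,0,1],
  [0.9,1,0,0,0,1],
  [0.9,1,0,0,0,1],
  [0.9,1,0,0,0,1],
  [0.9,1,0,0,0,1],
  [0.9,1,0,0,0,1],
  [0.9,1,0,0,0,1],
  [0.9,1,0,0,0,1],
  [0,1,0,0,0,1],
  [0,1,0,0,0,1],
  [0,1,0,0,0,1],
  [0,1,0,0,0,1],
  [0,1,0,0,0,1],
  [0,1,0,0,0,1],
  [0,1,0,0,0,1],
  [0,1,0,0,0,1],
  [0,1,0,0,0,1],
  [0,1,0,0,0,1],
], claw=-0.3, force=40)

```text
t: 2.77
tcp_pos: [384.1, 114.8, 194.4]
ee_rot: [[-0.875, 0.484, 0.001], [0.484, 0.875, 0.0], [-0.0, 0.0, -1.0]]
contact_force: [0.5, -0.5, -0.1]
width: 0.649
grip_force: 0.0
```

Request:
servo_tool([
  [-0.1,1,0,0,0,1],
  [-0.1,1,0,0,0,1],
  [-0.1,1,0,0,0,1],
  [-0.1,1,0,0,0,0.1],
  [0,1,-0.5,0,0,0],
  [0,1,-0.5,0,0,0],
  [0,1,-0.5,0,0,0],
  [0,0.54,-0.5,0,0,0],
  [0,0,-0.5,0,0,0],
  [0,0,-0.5,0,0,0],
  [0,0,0,0,0,0],
  [0,0,0,0,0,0],
  [0,0,0,0,0,0],
], claw=-0.3)

```text
t: 3.85
tcp_pos: [372.7, 339.6, 105.1]
ee_rot: [[-0.99, 0.139, 0.001], [0.139, 0.99, 0.001], [-0.001, 0.001, -1.0]]
contact_force: [0.6, 0.5, 0.5]
width: 0.654
grip_force: 0.0
```

```bash
python3 - <<'E'
from h import *
s=bot.observe();print(s['tcp_pos'],s['qpos'])
im=pic('scene','s1.png'); pic('top','t1.png')
for c in('scene','top'):
  print(c,[(r['position'],r['score']) for r in nets.spot_point(c,'probe_grip')][:2])
a=cv2.imread('pics/s1.png')[230:380,80:260];b=cv2.imread('pics/t1.png')[160:310,60:240]
cv2.imwrite('pics/c1.png',cv2.resize(np.hstack([a,b]),(800,333),interpolation=cv2.INTER_CUBIC))
E
```

```text
[372.7307437  339.59295333 105.13888991] [ 4.23360369e+01  1.46026040e+01 -1.19320011e+01  6.34142155e+01
  6.34989297e-04  5.03056983e+01]
scene [([158.3, 307.0], 0.55)]
top [([347.9, 227.5], 0.55)]
```

View pics/c1.png

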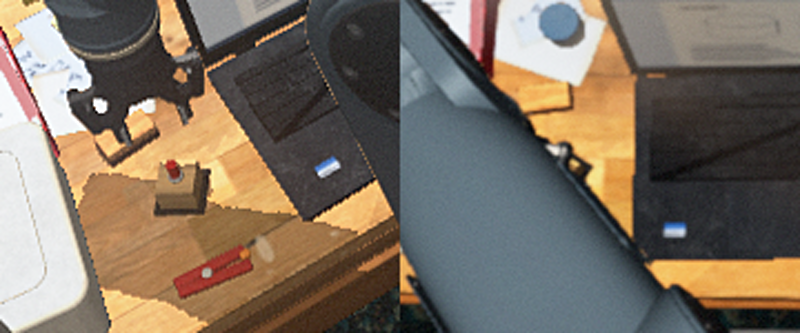

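The crop shows the open gripper hovering behind and above the red handle at (173,168) in its stand. The sanding block at (128,135) lies clear. I'll descend.

Request:
servo_tool([
  [0,0,-0.5,0,0,0],
  [0,0.04,-0.5,0,0,0],
  [0,0,-0.5,0,0,0],
  [0,0,-0.3,0,0,0],
  [0,0,-0.1,0,0,0],
  [0,0,0,0,0,0],
])

```text
t: 4.55
tcp_pos: [372.2, 340.5, 47.0]
ee_rot: [[-0.99, 0.138, -0.0], [0.138, 0.99, -0.0], [0.0, -0.0, -1.0]]
contact_force: [-0.1, -0.1, -0.0]
width: 0.649
grip_force: 0.0
```

Request:
servo_tool([
  [0,0,0,0,0,0],
  [0,0,0,0,0,0],
  [0,0,0,0,0,0],
  [0,0,0,0,0,0],
  [0,0,0,0,0,0],
  [0,0,0,0,0,0],
  [0,0,0,0,0,0],
  [0,0,0,0,0,0],
], claw=1, force=40)

```text
t: 5.22
tcp_pos: [372.4, 340.7, 47.2]
ee_rot: [[-0.99, 0.138, 0.0], [0.138, 0.99, -0.0], [-0.0, -0.0, -1.0]]
contact_force: [-1.1, 0.4, -0.8]
width: -0.001
grip_force: 0.0
```

```bash
python3 - <<'E'
from h import *
pic('scene','s2.png')
print(proj('scene',bot.observe()['tcp_pos']), nets.look_for('scene','probe')[:2], nets.spot_point('scene','probe_grip')[:2])
a=cv2.imread('pics/s2.png')[250:370,90:250]
cv2.imwrite('pics/c2.png',cv2.resize(a,(800,600),interpolation=cv2.INTER_CUBIC))
E
```

```text
[157.8019462  308.03084407] [] [{'position': [162.0, 316.6], 'score': 0.64}, {'position': [156.6, 305.8], 'score': 0.43}]
```

View pics/c2.png

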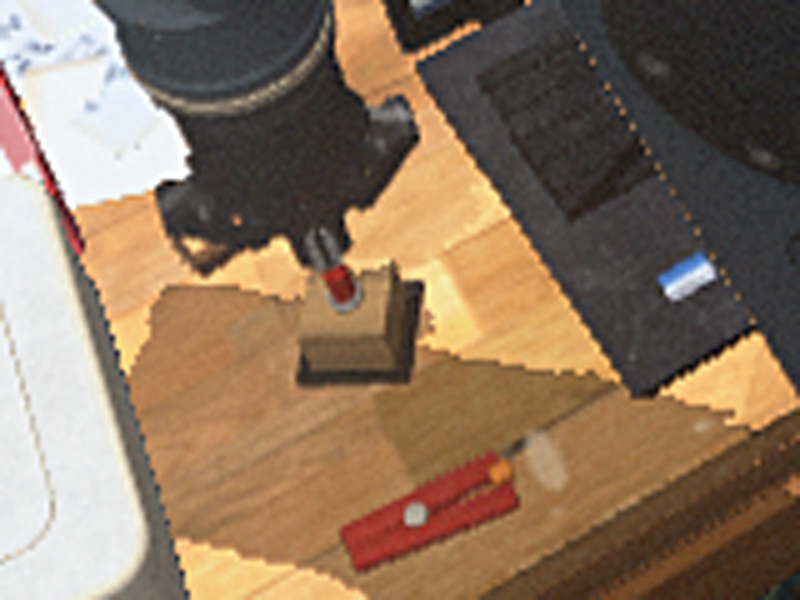

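The crop shows the shut fingers with tips near (325,262), just behind or above the red handle at (338,283). The handle is still upright in the stand. I'll work out the offset.

```bash
python3 - <<'E'
from h import *
np.set_printoptions(precision=1,suppress=True)
print('tip open pic mid 150.7,287.4; proj TCP',proj('scene',(372.7,339.6,105.1)),proj('scene',(372.7,339.6,113)))
c2=lambda P:(proj('scene',P)-[90,250])*5
for P in [(372,340.5,47),(372,340.5,60),(372,340.5,70),(390,340.5,47),(372,340.5,40),(372,341,0)]: print(P,c2(P))
print('tri red',tri((157.1,305.2),(127.6,234.6)))
# stand geometry: wooden block top/foot corners in original scene image
im=cv2.imread('pics/scene0.png')[290:335,140:185];cv2.imwrite('pics/c3.png',cv2.resize(np.hstack([im,cv2.imread('pics/top0.png')[215:260,108:153]]),(800,400),interpolation=cv2.INTER_CUBIC))
E
```

```text
tip open pic mid 150.7,287.4; proj TCP [153.4 296.5] [152.8 294.9]
(372, 340.5, 47) [339.7 290.7]
(372, 340.5, 60) [334.6 278.5]
(372, 340.5, 70) [330.6 269. ]
(390, 340.5, 47) [325.9 264.8]
(372, 340.5, 40) [342.5 297.2]
(372, 341, 0) [356.8 333.7]
tri red [371.1 340.7  64.7]
```

View pics/c3.png

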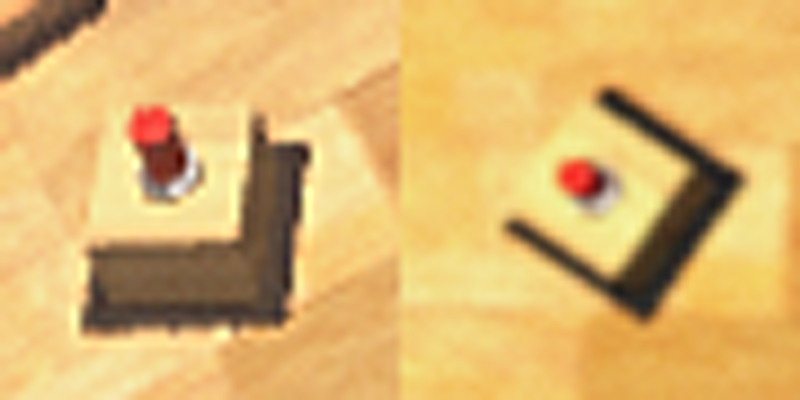

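Before the grasp, the handle top was at (157,303.5) and the collar at (159,310) in full scene pixels. That agrees with (371,341), so the shut fingertip itself is what's in question. I'll get its outline from image differences.

```bash
python3 - <<'E'
from h import *
a=cv2.imread('pics/scene0.png').astype(int)
for f in('s1.png','s2.png'):
    b=cv2.imread('pics/'+f).astype(int); g=b.max(2)
    print(f)
    r0,c0=(272,120) if f=='s1.png' else (288,130)
    for r in range(r0,r0+26): print(r,' '.join('%3d'%g[r,c] for c in range(c0,c0+50)))
E
```

```text
s1.png
272  93  81  62  56  57  55  55  58  59  53  55  60  59  60  61  63  67  56  58  56  58  60  61  53  56  56  57  53  54  56  52  52  52  53  57  61  61  56  59  57  58  65  56  67  54  56  49  49  45  38
273  70  61  68  55  42  41  50  51  57  58  57  53  58  53  61  67  62  55  56  55  55  55  58  54  55  49  40  37  36  66  66  88  56  47  53  57  62  59  57  55  56  57  56  58  49  45  95  95  86 116
274  62  65 170 161 153 161  64  46  52  56  57  55  55  62  56  57  52  56  56  56  59  59  52  50  39  50 139 134 139 144 132 162 112  83  57  46  47  55  52  57  54  59  61  52  45  96 196 201 200 240
275  63  83 255 255 255 255 167 161  67  52  63  62  59  60  58  59  60  59  63  61  52  50  35  58 145 155 255 255 255 204 176 166 183 172 124  70  65  64  51  45  56  56  55  58  36 204 241 233 235 232
276  61  42 255 255 251 255 255 255 125  55  53  58  58  59  58  59  67  52  45  44  28  58 148 165 255 255 249 245 247 198 179 187 198 207 212 145 131 138  85  52  51  57  55  53  38 223 242 234 229 229
277  66  49 255 255 249 248 255 255 118  57  56  62  64  60  48  61  55  
[... 8821 characters left out ...]
 128 139 129 113 156 189 186 191 193 138  87  86  91  53  57  43 147 255 251 246 246 247
311 181 179 181 176 182 186 181 172 180 179 174 175 176 168 169 156 157 160 158 161 177 183 181 184 179 191 152 142 140 150 136 132 187 190 183 187 194 116  84  84  90  58  58  41 192 253 251 247 246 245
312 178 177 180 180 177 176 180 186 176 180 176 171 173 173 173 164 150 163 164 164 177 182 182 183 182 186 192 147 125 143 161 188 184 184 182 177 191 106  85  85  82  56  54  43 195 180 245 248 246 247
313 178 182 180 175 186 184 181 178 177 174 170 167 169 170 172 175 161 163 172 156 184 185 188 187 185 183 185 192 184 179 185 179 181 175 175 168 180  82  81  83  74  58  56  65 185 176 199 248 247 246
```

Request:
servo_tool([
  [0,0,-0.05,0,0,0],
  [0,0,-0.05,0,0,0],
  [0,0,0,0,0,0],
])

```text
t: 5.62
tcp_pos: [372.2, 340.5, 43.8]
ee_rot: [[-0.99, 0.138, -0.0], [0.138, 0.99, -0.0], [0.0, -0.0, -1.0]]
contact_force: [-0.3, 0.1, 0.3]
width: 0.002
grip_force: 0.0
```

Request:
servo_tool([
  [0,0,-0.04,0,0,0],
  [0,0,-0.04,0,0,0],
  [0,0,-0.03,0,0,0],
  [0,0,0,0,0,0],
])

```text
t: 5.95
tcp_pos: [372.3, 340.6, 40.7]
ee_rot: [[-0.99, 0.138, -0.0], [0.138, 0.99, -0.0], [0.0, -0.0, -1.0]]
contact_force: [-0.7, 0.0, -0.0]
width: -0.002
grip_force: 0.0
```

```bash
python3 - <<'E'
from h import *
s=bot.observe(); print(s['t'],s['tcp_pos'],s['contact_force'],s['moment'])
pic('scene','s3.png');b=cv2.imread('pics/s3.png');
for r in range(294,315): print(r,' '.join('%3d/%3d'%(b[r,c,2],b[r,c,1]) for c in range(148,166)))
print(proj('scene',s['tcp_pos']))
t=cv2.imread('pics/t1.png').max(2)
print(proj('top',(378,299,115)),proj('top',(375,320,110)))
for r in range(212,246): print(r,' '.join('%3d'%t[r,c] for c in range(115,150)))
E
```

```text
5.95 [372.29760572 340.58366785  40.68445807] [-0.69304036  0.00992343 -0.02788808] [-0.00791026 -0.03142436 -0.01000242]
294  54/ 49  61/ 54  52/ 45  58/ 49  62/ 59  61/ 54  53/ 44  56/ 48  58/ 50  55/ 45  40/ 33 136/105 255/202 255/207 255/205 252/207 247/202 241/188
295  60/ 50  59/ 53  59/ 45  52/ 47  63/ 58  70/ 54  57/ 48  54/ 41  63/ 60  58/ 51  35/ 32 132/103 254/194 245/195 243/194 241/194 239/190 232/180
296  57/ 48  53/ 45  50/ 44  52/ 43  59/ 49  62/ 53  52/ 44  63/ 50  55/ 46  55/ 44  42/ 31 121/ 97 255/200 243/193 236/186 237/187 230/177 228/173
297  56/ 45  53/ 44  63/ 54  57/ 49  76/ 69  66/ 62  71/ 64  87/ 80  82/ 75  55/ 42  46/ 42  31/ 26 249/182 245/190 237/187 227/170 224/166 228/175
298  46/ 41  59/ 51  57/ 48  50/ 43 109/102  86/ 78  85/ 75 109/103 116/110  67/ 61  54/ 47  39/ 36 124/ 93 242/183 227/169 230/173 228/172 225/169
299  99/ 79  45/ 38  55/ 46  61/ 53 129/121  89/ 85  47/ 40  97/ 92 112/105  87/ 76  69/ 62  42/ 33 109/ 81 242/177 236/177 232/176 233/181 232/181
300 206/154  61/ 47  44/ 38  70/ 60 113/108 112/107  56/ 48  64/ 56 107/101 104/ 99  57/ 5
[... 6409 characters left out ...]
 113 111 113 105 108 104 100  99  91  81  82  82  73  72  60  52  44  55  75  68  43  29  27  41 128 230 247 246 245 243 243
242 117 116 122 116 116 112 113 112 106  98 102 100  92  95  85  81  76  69  71  61  56  47  54  68  59  39  27  26  83 196 242 246 245 244 243
243 124 126 116 116 115 112 112 110 107 104 105 104  99  94  86  87  82  79  70  67  62  56  47  48  81  67  38  28  57 127 204 241 245 243 242
244 119 119 120 122 119 115 118 112 106 109 105 100  99  95  94  96  83  78  80  72  64  60  53  49  73  79  69  34  28  41 117 224 247 244 244
245 122 123 123 120 120 117 114 114 118 107 113 106 104  97  98  95  87  85  81  71  67  62  57  46  56  88  92  60  32  24  66 192 242 246 244
```

```bash
python3 - <<'E'
from h import *
np.set_printoptions(precision=1,suppress=True)
for P in [(0,0,0),(0,0,100),(0,0,150),(0,0,200)]: print(P,proj('scene',P),proj('top',P))
# tip candidates seen in s3 -> world at tip height
for p in [(154,305),(155.5,304),(157,304)]: print(p,atz('scene',p,41),atz('scene',p,66))
E
```

```text
(0, 0, 0) [348.7 362.2] [242.5 366.8]
(0, 0, 100) [353.7 345.3] [240.5 370.5]
(0, 0, 150) [356.5 335.9] [239.4 372.6]
(0, 0, 200) [359.5 325.8] [238.3 374.9]
(154, 305) [389.9 345.2  41. ] [374.3 346.2  66. ]
(155.5, 304) [390.5 340.7  41. ] [374.8 341.9  66. ]
(157, 304) [388.3 337.4  41. ] [372.7 338.6  66. ]
```

Request:
servo_tool([
  [0,0,1,0,0,0],
  [0,0,1,0,0,0],
  [0,0,0,0,0,0],
], claw=1)

```text
t: 6.25
tcp_pos: [374.2, 342.4, 105.8]
ee_rot: [[-0.99, 0.138, 0.005], [0.138, 0.99, 0.004], [-0.004, 0.005, -1.0]]
contact_force: [1.5, 1.0, 1.2]
width: -0.004
grip_force: 0.0
```

```bash
python3 - <<'E'
from h import *
print(bot.observe()['tcp_pos'],proj('scene',bot.observe()['tcp_pos']))
pic('scene','s4.png');a=cv2.imread('pics/s4.png')[265:320,125:195]
cv2.imwrite('pics/c4.png',cv2.resize(a,(763,600),interpolation=cv2.INTER_CUBIC))
E
```

```text
[374.23220885 342.40186383 105.80288507] [152.07989295 296.4646143 ]
```

View pics/c4.png

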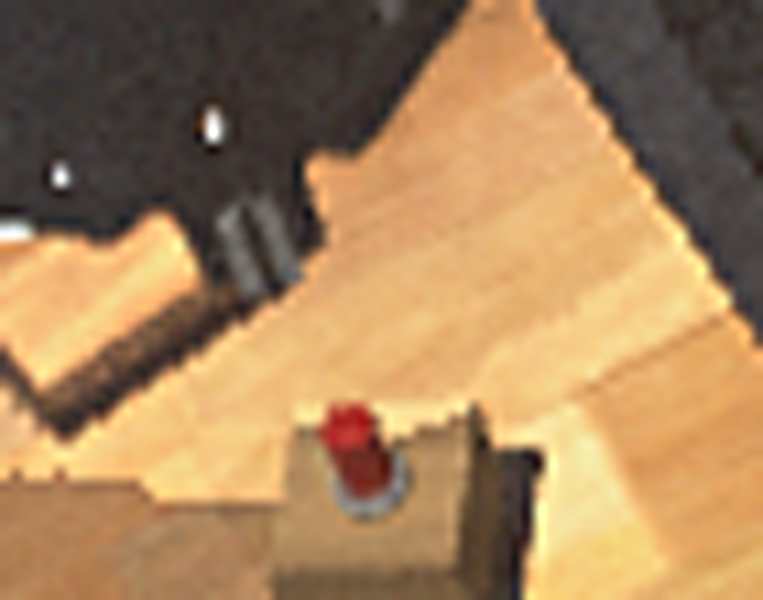

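The crop shows the shut pad tips at (275,285), about 5 px above where the TCP projects. The handle is untouched at (350,430). In the lower picture the fingers covered the handle's top, so the real fingertips sit roughly 27 mm behind the reported TCP. I'll go lower, fully open, while watching the force.

Request:
servo_tool([
  [0,0,-0.4,0,0,0],
  [0,0,-0.4,0,0,0],
  [0,0,-0.4,0,0,0],
  [0,0,-0.4,0,0,0],
  [0,0,-0.3,0,0,0],
  [0,0,-0.3,0,0,0],
  [0,0,-0.2,0,0,0],
  [0,0,-0.1,0,0,0],
  [0,0,0,0,0,0],
], claw=-1)

```text
t: 7.05
tcp_pos: [372.2, 340.5, 25.4]
ee_rot: [[-0.99, 0.138, -0.001], [0.138, 0.99, -0.001], [0.0, -0.001, -1.0]]
contact_force: [-0.2, -0.7, -0.1]
width: 1.001
grip_force: 0.0
```

Request:
servo_tool([
  [0,0,0,0,0,0],
  [0,0,0,0,0,0],
  [0,0,0,0,0,0],
  [0,0,0,0,0,0],
  [0,0,0,0,0,0],
  [0,0,0,0,0,0],
  [0,0,0,0,0,0],
  [0,0,0,0,0,0],
], claw=1, force=40)

```text
t: 7.72
tcp_pos: [372.5, 340.7, 26.1]
ee_rot: [[-0.99, 0.138, 0.0], [0.138, 0.99, 0.0], [-0.0, 0.0, -1.0]]
contact_force: [-0.2, -1.2, 4.1]
width: 0.12
grip_force: 39.0
```

Request:
servo_tool([
  [0,0,0.2,0,0,0],
  [0,0,0.5,0,0,0],
  [0,0,1,0,0,0],
  [0,0,1,0,0,0],
  [0,0,1,0,0,0],
  [0,0,0,0,0,0],
  [0,0,0,0,0,0],
])

```text
t: 8.3
tcp_pos: [373.2, 341.5, 138.6]
ee_rot: [[-0.99, 0.138, 0.002], [0.138, 0.99, 0.002], [-0.002, 0.003, -1.0]]
contact_force: [-0.6, 0.5, -1.7]
width: 0.12
grip_force: 39.1
```

```bash
python3 - <<'E'
from h import *
np.set_printoptions(precision=1,suppress=True)
s=bot.observe();print(s['tcp_pos'],s['width'],s['grip_force'],s['contact_force'],proj('scene',s['tcp_pos']))
pic('scene','s5.png');a=cv2.imread('pics/s5.png')[255:315,120:200]
cv2.imwrite('pics/c5.png',cv2.resize(a,(800,600),interpolation=cv2.INTER_CUBIC))
E
```

```text
[373.2 341.5 138.6] 0.11959062724310397 39.125009179115295 [-0.6  0.5 -1.7] [149.7 289.8]
```

View pics/c5.png

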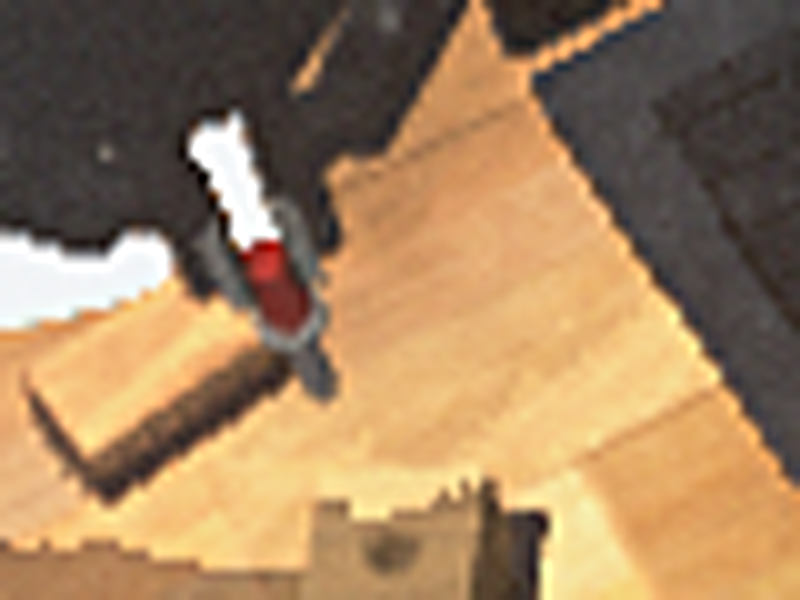

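The crop shows the probe held upright: handle top at (265,250), tip at (325,390), and the stand hole empty at (390,550). I'll carry it over to the well, at x of about 400 in front of the screen.

Request:
servo_tool([
  [0,-0.4,0,0,0,0],
  [0,-0.8,0,0,0,0],
  [0.08,-1,0,0,0,0],
  [0.08,-1,0,0,0,0],
  [0.08,-1,0,0,0,0],
  [0.08,-1,0,0,0,0],
  [0.08,-1,0,0,0,0],
  [0.08,-1,0,0,0,0],
  [0.08,-1,0,0,0,0],
  [0.08,-1,0,0,0,0],
  [0.08,-1,0,0,0,0],
  [0.08,-1,0,0,0,0],
  [0.08,-1,0,0,0,0],
  [0.08,-1,0,0,0,0],
  [0.08,-1,0,0,0,0],
  [0.08,-1,0,0,0,0],
  [0.08,-1,0,0,0,0],
  [0.08,-1,0,0,0,0],
  [0.08,-1,0,0,0,0],
  [0.08,-0.6,0,0,0,0],
])

```text
t: 10.02
tcp_pos: [414.0, -225.8, 135.7]
ee_rot: [[-0.99, 0.14, -0.002], [0.14, 0.99, 0.0], [0.002, 0.0, -1.0]]
contact_force: [0.3, 0.3, -0.8]
width: 0.119
grip_force: 39.1
```

Request:
servo_tool([
  [0.08,-0.3,0,0,0,0],
  [0,-0.05,-0.3,0,0,0],
  [0,0,-0.5,0,0,0],
  [0,0,-0.5,0,0,0],
  [0,0,-0.3,0,0,0],
  [0,0,0,0,0,0],
  [0,0,0,0,0,0],
  [0,0,0,0,0,0],
])

```text
t: 10.68
tcp_pos: [418.2, -233.5, 89.4]
ee_rot: [[-0.99, 0.138, 0.0], [0.138, 0.99, -0.0], [-0.0, -0.0, -1.0]]
contact_force: [-0.8, -0.7, -0.0]
width: 0.113
grip_force: 39.1
```

```bash
python3 - <<'E'
from h import *
np.set_printoptions(precision=1,suppress=True)
s=bot.observe();P=s['tcp_pos'];print(P,s['width'],s['grip_force'],s['contact_force'],s['qpos'])
print('s5 tip',atz('scene',(152.5,294),118.6))
for c in('scene','top'):
  pic(c,c[0]+'6.png')
  for t in('probe_collar','probe_grip','well_mouth','seat'): print(c,t,[(r['position'],round(r['score'],2)) for r in nets.spot_point(c,t)][:3])
  print(c,'proj tip',proj(c,P-[0,0,20]),'grip',proj(c,P+[0,0,32]),'well',proj(c,(418.1,-235.8,50)))
E
```

```text
[ 418.2 -233.5   89.4] 0.11322823612304923 39.133594036102295 [-0.8 -0.7 -0. ] [-29.2  12.4 -17.2  60.4   0.  -21.3]
s5 tip [371.8 339.4 118.6]
scene probe_collar []
scene probe_grip [([325.6, 202.8], 0.57)]
scene well_mouth [([329.4, 203.4], 0.61)]
scene seat [([339.7, 207.1], 0.79)]
scene proj tip [325.  200.8] grip [326.3 189.2] well [325.1 204.7]
top probe_collar []
top probe_grip []
top well_mouth [([134.9, 177.3], 0.75)]
top seat []
top proj tip [325.1 222.3] grip [326.9 219.4] well [325.2 223.4]
```

```bash
python3 - <<'E'
from h import *
np.set_printoptions(precision=1,suppress=True)
print(atz('scene',(339.7,207.1),10),atz('scene',(329.4,203.4),50),proj('scene',(408.2,-301.8,10)))
a=cv2.imread('pics/s6.png')[165:240,290:390]
cv2.imwrite('pics/c6.png',cv2.resize(a,(800,600),interpolation=cv2.INTER_CUBIC))
b=cv2.imread('pics/s6.png')
for r in range(192,214): print(r,' '.join('%3d/%3d'%(b[r,c,2],b[r,c,0]) for c in range(314,340)))
E
```

```text
[ 410.5 -292.4   10. ] [ 415.  -250.2   50. ] [342.5 206.3]
192  70/ 82  68/ 85  70/ 80  68/ 79  70/ 81  67/ 81  73/ 85  75/ 86  74/ 88  75/ 84  65/ 77  77/ 85  70/ 82  73/ 85  76/ 86  73/ 83  76/ 84  73/ 84  63/ 76  87/ 78 253/113 236/104 228/100 240/176 238/176 240/255
193  74/ 84  76/ 86  72/ 83  68/ 82  71/ 85  74/ 82  72/ 83  71/ 79  77/ 87  72/ 83  74/ 85  79/ 87  77/ 84  72/ 84  73/ 81  71/ 83  77/ 84  73/ 86  64/ 79  96/ 76 244/108 234/114 219/ 97 237/255 241/255 241/255
194  69/ 80  74/ 84  69/ 81  76/ 84  67/ 80  71/ 82  71/ 79  72/ 83  75/ 84  73/ 84  75/ 86  71/ 81  74/ 83  77/ 88  69/ 81  77/ 86  73/ 85  71/ 82  60/ 80 140/ 87 241/109 229/106 220/104 214/ 88 238/250 240/248
195  66/ 77  73/ 83  71/ 82  75/ 84  70/ 85  70/ 83  73/ 84  72/ 81  75/ 86  70/ 83  72/ 84  77/ 86  72/ 83  77/ 84  79/ 89  77/ 85  81/ 88  71/ 80  58/ 77 140/ 85 236/ 95 227/ 91 224/113 223/137 235/149 245/201
196  77/ 86  70/ 81  69/ 84  66/ 77  72/ 80  69/ 82  75/ 86  72/ 85  75/ 84  74/ 84  68/ 80  78/ 86  76/ 87  73/ 83  75/ 85  75/ 83  77/ 87  72/ 84  55/ 72 123/ 65 240/117 232/152 247/213 246/
[... 2923 characters left out ...]
  88/ 91 255/255 141/134  95/ 89 106/ 95 146/131 159/142 162/147
211  68/ 79  74/ 86  68/ 76  74/ 85  73/ 83  71/ 80  77/ 86  72/ 78  70/ 82  77/ 86  74/ 83  82/ 88  73/ 82  76/ 82  81/ 88  81/ 85  74/ 81  66/ 73 106/103 137/122 156/139 180/162 171/152 170/153 173/157 174/160
212  71/ 83  72/ 81  68/ 83  78/ 86  74/ 84  72/ 83  65/ 76  74/ 81  77/ 88  73/ 79  74/ 82  76/ 86  80/ 87  77/ 84  75/ 82  79/ 87  71/ 75  67/ 76 107/103 175/155 173/159 173/157 177/163 166/149 147/134 121/109
213  73/ 79  70/ 80  74/ 80  73/ 78  69/ 80  76/ 87  71/ 83  77/ 85  75/ 84  79/ 85  70/ 83  75/ 84  79/ 85  75/ 82  76/ 85  79/ 82  73/ 79  65/ 73 113/104 179/163 169/152 151/138 129/112  78/ 71  65/ 57  72/ 65
```

Request:
servo_tool([
  [0.02,-0.05,-0.2,0,0,0],
  [0,0,-0.2,0,0,0],
  [0,0,-0.2,0,0,0],
  [0,0,-0.1,0,0,0],
  [0,0,-0.1,0,0,0],
  [0,0,-0.1,0,0,0],
  [0,0,0,0,0,0],
])

```text
t: 11.77
tcp_pos: [418.3, -235.2, 61.3]
ee_rot: [[-0.99, 0.138, -0.001], [0.138, 0.99, 0.0], [0.001, 0.0, -1.0]]
contact_force: [0.7, -1.2, -0.5]
width: 0.114
grip_force: 39.2
```

Request:
servo_tool([
  [0,0,-0.2,0,0,0],
  [0,0,-0.2,0,0,0],
  [0,0,-0.2,0,0,0],
  [0,0,-0.1,0,0,0],
  [0,0,-0.05,0,0,0],
  [0,0,0,0,0,0],
])

```text
t: 12.27
tcp_pos: [418.4, -235.3, 39.0]
ee_rot: [[-0.99, 0.138, -0.001], [0.138, 0.99, 0.0], [0.001, 0.0, -1.0]]
contact_force: [0.2, -1.1, -1.1]
width: 0.12
grip_force: 39.1
```

Request:
servo_tool([
  [0,0,-0.07,0,0,0],
  [0,0,-0.07,0,0,0],
  [0,0,-0.07,0,0,0],
  [0,0,0,0,0,0],
])

```text
t: 12.6
tcp_pos: [421.3, -236.4, 35.5]
ee_rot: [[-0.99, 0.138, 0.006], [0.138, 0.99, -0.002], [-0.006, -0.001, -1.0]]
contact_force: [0.8, 1.3, 33.3]
width: 0.113
grip_force: 42.7
```

Request:
servo_tool([
  [0,0,0.05,0,0,0],
  [0,0,0,0,0,0],
  [0,0,0,0,0,0],
  [0,0,0,0,0,0],
  [0,0,0.3,0,0,0],
  [0,0,0.6,0,0,0],
  [0,0,1,0,0,0],
  [0,0,1,0,0,0],
  [0,0,1,0,0,0],
  [0,0.5,0.3,0,0,0],
  [0,1,0,0,0,0],
  [0,1,0,0,0,0],
  [0,1,0,0,0,0],
  [0,1,0,0,0,0],
  [0,1,0,0,0,0],
  [0,1,0,0,0,0],
], claw=-0.3)

```text
t: 13.93
tcp_pos: [418.2, -39.0, 161.2]
ee_rot: [[-0.99, 0.139, 0.0], [0.139, 0.99, -0.0], [-0.0, 0.0, -1.0]]
contact_force: [-0.3, 0.1, -0.7]
width: 0.652
grip_force: 0.0
```

```bash
python3 - <<'E'
from h import *
np.set_printoptions(precision=1,suppress=True)
s=bot.observe();print(s['tcp_pos'],s['width'],s['contact_force'])
pic('scene','s7.png');pic('top','t7.png')
for c in('scene','top'):
  for t in('probe_grip','probe_collar','well_mouth','seat','tray_front','knob_grip'): print(c,t,[(r['position'],round(r['score'],2)) for r in nets.spot_point(c,t)][:2])
  b=cv2.imread(f'pics/{c[0]}7.png'); h=cv2.cvtColor(b,cv2.COLOR_BGR2HSV)
  m=cv2.inRange(h,(0,130,60),(8,255,255))|cv2.inRange(h,(172,130,60),(180,255,255)); n,l,st,ce=cv2.connectedComponentsWithStats(m)
  e=proj(c,(418.5,-235.5,67))
  for k in range(1,n):
    if np.hypot(*(ce[k]-e))<15: print('red',st[k],ce[k],'exp',e)
print(proj('scene',(418.5,-235.5,80)),proj('scene',(418.5,-235.5,54)))
E
```

```text
[418.2 -39.  161.2] 0.6518693022997103 [-0.3  0.1 -0.7]
scene probe_grip []
scene probe_collar [([131.2, 264.9], 0.29)]
scene well_mouth []
scene seat []
scene tray_front []
scene knob_grip []
top probe_grip [([325.8, 219.5], 0.61), ([132.9, 175.3], 0.18)]
top probe_collar [([323.7, 220.9], 0.47)]
top well_mouth [([324.7, 221.6], 0.79)]
top seat [([349.0, 226.3], 0.73), ([327.7, 220.5], 0.35)]
top tray_front [([335.1, 243.5], 0.81)]
top knob_grip [([380.4, 225.4], 0.65)]
red [324 220   4   4  14] [325.5 221.5] exp [325.7 222.3]
[325.7 198.2] [325.  203.8]
```

```bash
python3 - <<'E'
from h import *
np.set_printoptions(precision=1,suppress=True)
for f,c,w in(('t7.png','top',(110,150,150,192)),('t1.png','top',(110,150,150,192)),('scene0.png','scene',(110,240,150,280))):
  b=cv2.imread('pics/'+f);h=cv2.cvtColor(b,cv2.COLOR_BGR2HSV)
  m=np.zeros(h.shape[:2],np.uint8);x0,y0,x1,y1=w
  m[y0:y1,x0:x1]=cv2.inRange(h,(95,60,70),(118,255,255))[y0:y1,x0:x1]
  n,l,st,ce=cv2.connectedComponentsWithStats(m);k=1+np.argmax(st[1:,4]);print(f,st[k],ce[k])
  x,y,ww,hh,_=st[k]
  print(atz(c,(x+(ww-1)/2,y+(hh-1)/2),54 if c=='top' else 50),[proj(c,(569.5+dx,346.5+dy,54)) for dx,dy in((27.5,0),(-27.5,0),(0,27.5),(0,-27.5))])
E
```

```text
t7.png [123 162  17  16 215] [131.  169.4]
[570.2 348.8  54. ] [array([132.4, 160.9]), array([131.1, 178.6]), array([122.5, 169.5]), array([141. , 169.9])]
t1.png [123 162  17  16 217] [131.  169.5]
[570.2 348.8  54. ] [array([132.4, 160.9]), array([131.1, 178.6]), array([122.5, 169.5]), array([141. , 169.9])]
scene0.png [118 248  20  16 226] [127.  255.1]
[571.  346.2  50. ] [array([123.7, 248.4]), array([130.8, 261.9]), array([117.8, 259.6]), array([136.5, 250.7])]
```

Request:
servo_tool([
  [0,0.6,0,0,0,0],
  [0,1,0,0,0,0],
  [0,1,0,0,0,0],
  [0,1,0,0,0,0],
  [0,1,0,0,0,0],
  [0,1,0,0,0,0],
  [0,1,0,0,0,0],
  [0,1,0,0,0,0],
  [0,1,0,0,0,0],
  [0,1,0,0,0,0],
  [0,1,0,0,0,0],
  [0.3,1,0,0,0,0],
  [0.8,0.8,0,0,0,0],
  [0.9,0.3,0,0,0,0],
  [1,0,0,0,0,0],
  [1,0,0,0,0,0],
  [0.7,0,-0.3,0,0,0],
  [0.3,0,-0.5,0,0,0],
  [0,0,0,0,0,0],
  [0,0,0,0,0,0],
], claw=-0.75)

```text
t: 16.3
tcp_pos: [567.5, 340.1, 135.2]
ee_rot: [[-0.99, 0.139, -0.003], [0.139, 0.99, -0.001], [0.002, -0.002, -1.0]]
contact_force: [-0.0, 0.6, 0.3]
width: 0.874
grip_force: 0.0
```

Request:
servo_tool([
  [0.08,0.23,-0.3,0,0,0],
  [0,0,-0.7,0,0,0],
  [0,0,-0.7,0,0,0],
  [0,0,-0.7,0,0,0],
  [0,0,-0.6,0,0,0],
  [0,0,-0.4,0,0,0],
  [0,0,-0.3,0,0,0],
  [0,0,0,0,0,0],
])

```text
t: 16.97
tcp_pos: [569.5, 347.7, 24.2]
ee_rot: [[-0.99, 0.138, -0.002], [0.138, 0.99, -0.001], [0.002, -0.001, -1.0]]
contact_force: [0.1, -1.0, -0.3]
width: 0.875
grip_force: 0.0
```

Request:
servo_tool([
  [0,0,-0.3,0,0,0],
  [0,0,-0.3,0,0,0],
  [0,0,-0.2,0,0,0],
  [0,0,-0.15,0,0,0],
  [0,0,0,0,0,0],
])

```text
t: 17.38
tcp_pos: [570.4, 347.3, -4.0]
ee_rot: [[-0.99, 0.138, -0.001], [0.138, 0.99, -0.001], [0.001, -0.001, -1.0]]
contact_force: [-0.5, 0.3, -0.1]
width: 0.879
grip_force: 0.0
```

Request:
servo_tool([
  [0,0,0,0,0,0],
  [0,0,0,0,0,0],
  [0,0,0,0,0,0],
  [0,0,0,0,0,0],
  [0,0,0,0,0,0],
  [0,0,0,0,0,0],
], claw=1, force=40)

```text
t: 17.88
tcp_pos: [571.4, 347.8, -2.2]
ee_rot: [[-0.99, 0.138, 0.001], [0.138, 0.99, 0.001], [-0.001, 0.001, -1.0]]
contact_force: [-0.5, -0.7, 6.1]
width: 0.62
grip_force: 42.2
```

Request:
servo_tool([
  [0,0,0.2,0,0,0],
  [0,0,0.5,0,0,0],
  [0,0,0.8,0,0,0],
  [0,0,0.8,0,0,0],
  [0,0,0.8,0,0,0],
  [0,0,0.8,0,0,0],
  [-0.4,0,0.4,0,0,0],
  [-0.8,0,0,0,0,0],
  [-0.9,0,0,0,0,0],
  [-0.9,0,0,0,0,0],
  [-0.9,0,0,0,0,0],
  [-0.8,-0.3,0,0,0,0],
  [-0.5,-0.6,0,0,0,0],
  [-0.2,-0.9,0,0,0,0],
  [0,-1,0,0,0,0],
  [0,-1,0,0,0,0],
  [0,-1,0,0,0,0],
])

```text
t: 19.3
tcp_pos: [408.5, 202.5, 126.5]
ee_rot: [[-0.99, 0.138, 0.0], [0.138, 0.99, 0.0], [-0.0, 0.0, -1.0]]
contact_force: [0.1, -0.0, 0.2]
width: 0.62
grip_force: 42.1
```

Request:
servo_tool([
  [0,-1,0,0,0,0],
  [0,-1,0,0,0,0],
  [0,-1,0,0,0,0],
  [0,-1,0,0,0,0],
  [0,-1,0,0,0,0],
  [0,-1,0,0,0,0],
  [0,-1,0,0,0,0],
  [0,-1,0,0,0,0],
  [0,-1,0,0,0,0],
  [0,-1,0,0,0,0],
  [0,-1,0,0,0,0],
  [0,-1,0,0,0,0],
  [0,-1,0,0,0,0],
  [0,-1,0,0,0,0],
  [0,-1,0,0,0,0],
  [0,-0.9,0,0,0,0],
  [0,-0.6,0,0,0,0],
  [0,-0.3,0,0,0,0],
  [0,0,0,0,0,0],
  [0,0,0,0,0,0],
])

```text
t: 20.97
tcp_pos: [408.9, -300.0, 126.1]
ee_rot: [[-0.99, 0.139, -0.0], [0.139, 0.99, 0.0], [0.0, 0.0, -1.0]]
contact_force: [-0.2, -0.3, -1.1]
width: 0.621
grip_force: 42.1
```

Request:
servo_tool([
  [0.02,-0.06,-0.4,0,0,0],
  [0,0,-0.7,0,0,0],
  [0,0,-0.7,0,0,0],
  [0,0,-0.6,0,0,0],
  [0,0,-0.5,0,0,0],
  [0,0,-0.3,0,0,0],
  [0,0,0,0,0,0],
  [0,0,0,0,0,0],
])

```text
t: 21.63
tcp_pos: [409.7, -301.6, 30.5]
ee_rot: [[-0.991, 0.137, -0.0], [0.137, 0.991, 0.0], [0.0, 0.0, -1.0]]
contact_force: [0.6, -0.6, -1.0]
width: 0.621
grip_force: 42.2
```

```bash
python3 - <<'E'
from h import *
np.set_printoptions(precision=1,suppress=True)
s=bot.observe();P=s['tcp_pos'];print(P,s['width'],s['contact_force'])
for c in('scene','top'):
  pic(c,c[0]+'8.png')
  print(c,[(r['position'],round(r['score'],2)) for r in nets.spot_point(c,'paste_jar')][:3],proj(c,P+[-1,0,2]))
  b=cv2.imread(f'pics/{c[0]}8.png');h=cv2.cvtColor(b,cv2.COLOR_BGR2HSV);m=cv2.inRange(h,(95,60,70),(118,255,255))
  e=proj(c,P+[-1,0,56]);n,l,st,ce=cv2.connectedComponentsWithStats(m)
  for k in range(1,n):
    if st[k][4]>8 and np.hypot(*(ce[k]-e))<40: print('blue',st[k],ce[k],e)
E
```

```text
[ 409.7 -301.6   30.5] 0.6214134356634915 [ 0.6 -0.6 -1. ]
scene [([342.2, 198.7], 0.87)] [343.  201.6]
blue [340 184  14  14 146] [346.1 190.7] [344.9 190. ]
top [([211.7, 150.8], 0.82), ([187.2, 148.7], 0.5)] [346.5 227.8]
blue [353 192   5   8  13] [355.2 195.7] [349. 225.]
blue [361 198   5   6  10] [362.6 199.7] [349. 225.]
blue [334 200  11  13  35] [339.4 204.2] [349. 225.]
blue [343 205   5   7  15] [344.9 207.9] [349. 225.]
blue [348 204   6   4  12] [350.2 205.8] [349. 225.]
blue [325 206  13   7  25] [330.6 209.6] [349. 225.]
blue [318 210  25  28 125] [331.2 222.8] [349. 225.]
blue [346 211   5   6  10] [347.6 213.1] [349. 225.]
blue [355 211   7  10  22] [357.8 215. ] [349. 225.]
blue [362 210   7   9  23] [364.7 213.4] [349. 225.]
blue [351 213   5   5  10] [352.8 214.2] [349. 225.]
blue [370 213   6   6  14] [372.6 215.2] [349. 225.]
blue [339 216  11   8  26] [344.7 219.5] [349. 225.]
blue [311 221   8  11  23] [314.3 226.1] [349. 225.]
blue [374 221  11  16  62] [378.3 228.9] [349. 225.]
blue [319 222   5   5  12] [320.5 224.5] [349. 225.]
blue [344 228  17  11  58] [351.7 232.2] [349. 225.]
blue [366 228   7  16  37] [369.3 234.5] [349. 225.]
blue [323 230  12  11  33] [326.8 235.4] [349. 225.]
blue [315 232   7   5  14] [317.6 233.7] [349. 225.]
blue [364 236  19  33  94] [374. 249.] [349. 225.]
blue [309 238  12  11  29] [314.8 243.2] [349. 225.]
blue [361 239  10   9  18] [365.2 243. ] [349. 225.]
blue [322 241   8   7  17] [325.6 244.1] [349. 225.]
blue [333 241   8   3  10] [337.  242.1] [349. 225.]
blue [320 246   6   6   9] [322.9 248.7] [349. 225.]
blue [352 247  14  20  57] [358.5 255.9] [349. 225.]
blue [364 246   5   6   9] [365.6 248.8] [349. 225.]
blue [364 254   6   6  11] [367.2 256.1] [349. 225.]
blue [350 261   6   6  15] [351.8 263. ] [349. 225.]
```

Request:
servo_tool([
  [0,0,-0.2,0,0,0],
  [0,0,-0.15,0,0,0],
  [0,0,-0.1,0,0,0],
  [0,0,-0.1,0,0,0],
  [0,0,0,0,0,0],
])

```text
t: 22.25
tcp_pos: [409.1, -301.9, 12.8]
ee_rot: [[-0.99, 0.138, -0.001], [0.138, 0.99, 0.001], [0.001, 0.001, -1.0]]
contact_force: [-0.0, 0.4, -1.2]
width: 0.622
grip_force: 42.2
```

Request:
servo_tool([
  [0,0,-0.07,0,0,0],
  [0,0,-0.07,0,0,0],
  [0,0,0,0,0,0],
])

```text
t: 22.5
tcp_pos: [409.4, -302.1, 9.1]
ee_rot: [[-0.99, 0.138, -0.0], [0.138, 0.99, 0.0], [0.0, 0.0, -1.0]]
contact_force: [-0.9, 0.3, -1.8]
width: 0.618
grip_force: 42.2
```

Request:
servo_tool([
  [0,0,-0.06,0,0,0],
  [0,0,-0.05,0,0,0],
  [0,0,0,0,0,0],
])

```text
t: 22.75
tcp_pos: [411.3, -302.6, 7.6]
ee_rot: [[-0.99, 0.138, 0.004], [0.138, 0.99, -0.001], [-0.004, -0.0, -1.0]]
contact_force: [1.2, 4.1, 19.7]
width: 0.614
grip_force: 44.0
```

Request:
servo_tool([
  [0,0,0.05,0,0,0],
  [0,0,0,0,0,0],
  [0,0,0,0,0,0],
  [0,0,0.2,0,0,0],
  [0,0,0.5,0,0,0],
  [0,0,1,0,0,0],
  [0,0,1,0,0,0],
  [0,0,1,0,0,0],
  [0,0.3,0.3,0,0,0],
  [-0.4,0.8,0,0,0,0],
  [-0.4,1,0,0,0,0],
  [-0.4,1,0,0,0,0],
  [-0.4,1,0,0,0,0],
  [-0.4,1,0,0,0,0],
  [0,0,0,0,0,0],
], claw=-0.5)

```text
t: 24.0
tcp_pos: [347.0, -145.4, 127.5]
ee_rot: [[-0.991, 0.136, -0.001], [0.136, 0.991, 0.001], [0.001, 0.001, -1.0]]
contact_force: [1.8, -1.3, 0.7]
width: 0.75
grip_force: 0.0
```

```bash
python3 - <<'E'
from h import *
np.set_printoptions(precision=1,suppress=True)
s=bot.observe();print(s['tcp_pos'],s['qpos'],s['width'])
b=pic('top','t9.png');b=cv2.imread('pics/t9.png');h=cv2.cvtColor(b,cv2.COLOR_BGR2HSV)
m=cv2.inRange(h,(95,60,70),(118,255,255));n,l,st,ce=cv2.connectedComponentsWithStats(m);e=proj('top',(409,-302,64))
for k in range(1,n):
  if st[k][4]>60 and np.hypot(*(ce[k]-e))<20: print('blue',st[k],ce[k],e,atz('top',ce[k],64))
for t in('tray_front','knob_grip','well_mouth','probe_grip','paste_jar'): print(t,[(r['position'],round(r['score'],2)) for r in nets.spot_point('top',t)][:1])
cv2.imwrite('pics/c9.png',cv2.resize(b[185:255,305:400],(800,590),interpolation=cv2.INTER_CUBIC))
E
```

```text
[ 347.  -145.4  127.5] [-22.8  -0.7 -26.3  64.6   0.  -14.9] 0.7502524473769054
blue [338 217  19  19 269] [347.3 225.6] [348.1 226.1] [ 410.5 -299.7   64. ]
tray_front [([335.9, 243.0], 0.74)]
knob_grip [([383.4, 223.8], 0.69)]
well_mouth []
probe_grip []
paste_jar [([341.6, 230.8], 0.62)]
```

View pics/c9.png

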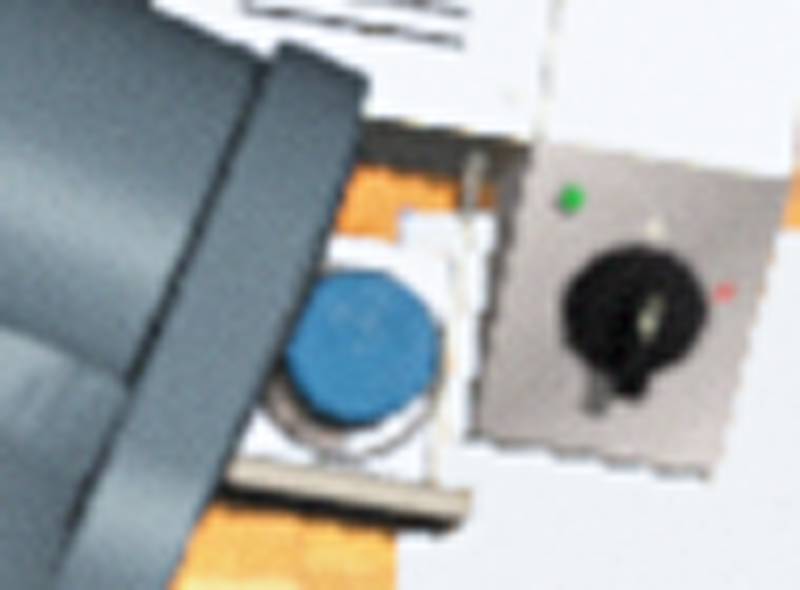

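The crop shows the jar upright in its seat, cap at (365,345). The tray front runs along (220,475) to (470,500). The knob bar points down the slope toward (630,385), and the red end mark is at (725,292). Next is the tray push.

Request:
servo_tool([
  [-0.2,-0.6,0,0,0,0],
  [-0.2,-1,0,0,0,0],
  [-0.2,-1,0,0,0,0],
  [-0.2,-0.9,0,0,0,0],
  [0,-0.5,-0.5,0,0,0],
  [0,0,-0.8,0,0,0],
  [0,0,-0.8,0,0,0],
  [0,0,-0.8,0,0,0],
  [0,0,-0.6,0,0,0],
  [0,0,0,0,0,0],
], claw=1)

```text
t: 25.13
tcp_pos: [323.6, -268.4, 19.5]
ee_rot: [[-0.99, 0.14, -0.004], [0.14, 0.99, 0.003], [0.004, 0.003, -1.0]]
contact_force: [-0.5, 0.5, 0.1]
width: -0.002
grip_force: 0.0
```

Request:
servo_tool([
  [0.15,-0.02,0.07,0,0,0],
  [0.2,-0.03,0,0,0,0],
  [0.2,-0.03,0,0,0,0],
  [0.2,-0.03,0,0,0,0],
  [0.2,-0.03,0,0,0,0],
  [0.2,-0.03,0,0,0,0],
  [0.2,-0.03,0,0,0,0],
  [0.2,-0.03,0,0,0,0],
  [0.2,-0.03,0,0,0,0],
  [0.2,-0.03,0,0,0,0],
])

```text
t: 25.97
tcp_pos: [384.6, -277.9, 24.7]
ee_rot: [[-0.99, 0.138, -0.0], [0.138, 0.99, 0.0], [0.0, 0.0, -1.0]]
contact_force: [-1.8, 0.2, 1.0]
width: 0.003
grip_force: 1.0
```

Request:
servo_tool([
  [0.2,-0.03,0,0,0,0],
  [0.2,-0.03,0,0,0,0],
  [0.2,-0.03,0,0,0,0],
  [0.2,-0.03,0,0,0,0],
  [0.2,-0.03,0,0,0,0],
  [0.2,-0.03,0,0,0,0],
  [0.2,-0.03,0,0,0,0],
  [0.2,-0.03,0,0,0,0],
  [0.2,-0.03,0,0,0,0],
  [0.2,-0.03,0,0,0,0],
])

```text
t: 26.8
tcp_pos: [444.6, -287.0, 24.6]
ee_rot: [[-0.99, 0.138, -0.0], [0.138, 0.99, 0.0], [0.0, 0.0, -1.0]]
contact_force: [-1.7, 1.5, -0.8]
width: -0.001
grip_force: 1.0
```

Request:
servo_tool([
  [0.15,-0.02,0,0,0,0],
  [0.15,-0.02,0,0,0,0],
  [0.1,-0.01,0,0,0,0],
  [0.1,-0.01,0,0,0,0],
])

```text
t: 27.13
tcp_pos: [459.4, -289.0, 24.7]
ee_rot: [[-0.99, 0.138, -0.0], [0.138, 0.99, -0.0], [0.0, -0.0, -1.0]]
contact_force: [-1.5, -0.7, -0.1]
width: 0.001
grip_force: 0.9
```

Request:
servo_tool([
  [0.1,-0.01,0,0,0,0],
  [0.1,-0.01,0,0,0,0],
  [0.1,-0.01,0,0,0,0],
])

```text
t: 27.38
tcp_pos: [467.3, -289.6, 24.5]
ee_rot: [[-0.99, 0.139, -0.002], [0.139, 0.99, -0.0], [0.002, -0.0, -1.0]]
contact_force: [-25.8, -0.1, 12.2]
width: 0.001
grip_force: 12.8
```

Request:
servo_tool([
  [-0.5,0.07,0,0,0,0],
  [-1,0.13,0.2,0,0,0],
  [-0.5,0.07,1,0,0,0],
  [0,0,1,0,0,0],
  [0,0,1,0,0,0],
  [0,-0.3,0.6,0,0,0],
  [0,-0.6,0,-0.13,-0.97,0],
  [-0.1,-0.8,0,-0.13,-0.97,0],
  [-0.1,-0.8,0,-0.13,-0.97,0],
  [-0.1,-0.8,0,-0.13,-0.97,0],
  [-0.1,-0.4,0,-0.13,-0.97,0],
  [-0.1,0,0,-0.03,-0.2,0],
  [0,0,0,0,0,0],
  [0,0,0,0,0,0],
], claw=0)

```text
t: 28.55
tcp_pos: [392.7, -392.9, 138.9]
ee_rot: [[-0.811, 0.139, 0.568], [0.115, 0.99, -0.077], [-0.573, 0.003, -0.819]]
contact_force: [0.5, -1.4, 0.9]
width: 0.503
grip_force: 0.0
```

```bash
cat >> h.py <<'E'
yaw=np.radians(-7.62);Rw=np.array([[np.cos(yaw),-np.sin(yaw),0],[np.sin(yaw),np.cos(yaw),0],[0,0,1]]);W0=np.array([487.8,-289.3,0])
def LW(L): return W0+Rw@np.array(L,float)
def WL(P): return Rw.T@(np.array(P)-W0)
ax=np.array([-np.sin(np.radians(35)),0,np.cos(np.radians(35))])
K0=np.array([-47.5,-115,56.7])
E
python3 - <<'E'
from h import *
np.set_printoptions(precision=2,suppress=True)
s=bot.observe();P=s['tcp_pos'];R=np.array(s['ee_rot']);print(P,s['qpos'],s['width'])
print('local R\n',Rw.T@R)
d=WL(P)-K0;print('h',d@ax,'off',d-ax*(d@ax))
for h in(60,-12): print(h,'delta units',(LW(K0+ax*h)-P)/30)
b=pic('top','t10.png')
for t in('tray_front','knob_grip','paste_jar'): print(t,[(r['position'],round(r['score'],2)) for r in nets.spot_point('top',t)][:1])
print(proj('top',LW((-12,0,45))),proj('top',LW((-12,70,68))),proj('top',LW((-12,0,68))))
b=cv2.cvtColor(b,cv2.COLOR_RGB2GRAY)
x,y=proj('top',LW((-12,40,68)));x=int(round(x))
for c in (x-3,x,x+10): print(c,[(r,int(b[r,c])) for r in range(190,216)])
E
```

```text
[ 392.68 -392.91  138.95] [-62.26   0.11 -35.06  32.71  27.84 -48.7 ] 0.5025439328641254
local R
 [[-0.82  0.01  0.57]
 [ 0.01  1.   -0.  ]
 [-0.57  0.   -0.82]]
h 86.32676135679098 off [16.47 -0.31 11.53]
60 delta units [-0.04  0.02 -1.1 ]
-12 delta units [ 1.32 -0.17 -3.07]
tray_front [([340.5, 204.2], 0.98)]
knob_grip [([378.6, 224.8], 0.64)]
paste_jar [([211.8, 152.0], 0.72)]
[342.27 204.99] [319.92 199.98] [343.27 203.5 ]
327 [(190, 247), (191, 247), (192, 248), (193, 248), (194, 233), (195, 168), (196, 156), (197, 161), (198, 198), (199, 198), (200, 141), (201, 45), (202, 31), (203, 41), (204, 74), (205, 159), (206, 195), (207, 192), (208, 192), (209, 192), (210, 191), (211, 190), (212, 192), (213, 200), (214, 199), (215, 197)]
330 [(190, 246), (191, 247), (192, 246), (193, 247), (194, 247), (195, 230), (196, 154), (197, 152), (198, 189), (199, 209), (200, 183), (201, 76), (202, 31), (203, 38), (204, 38), (205, 89), (206, 156), (207, 187), (208, 188), (209, 191), (210, 193), (211, 189), (212, 194), (213, 200), (214, 198), (215, 201)]
340 [(190, 246), (191, 247), (192, 246), (193, 247), (194, 247), (195, 248), (196, 236), (197, 182), (198, 143), (199, 148), (200, 199), (201, 202), (202, 150), (203, 47), (204, 18), (205, 32), (206, 73), (207, 151), (208, 199), (209, 198), (210, 194), (211, 187), (212, 188), (213, 190), (214, 188), (215, 189)]
```

Request:
servo_tool([
  [-0.04,0.02,-0.55,0,0,0],
  [0,0,-0.55,0,0,0],
  [0.28,-0.04,-0.41,0,0,0],
  [0.28,-0.04,-0.41,0,0,0],
  [0.28,-0.04,-0.41,0,0,0],
  [0.28,-0.04,-0.41,0,0,0],
  [0,0,0,0,0,0],
])

```text
t: 29.33
tcp_pos: [426.7, -395.5, 54.6]
ee_rot: [[-0.812, 0.135, 0.568], [0.113, 0.991, -0.074], [-0.573, 0.004, -0.82]]
contact_force: [-0.2, 0.5, -0.8]
width: 0.498
grip_force: 0.0
```

Request:
servo_tool([
  [0.11,-0.02,-0.16,0,0,0],
  [0.11,-0.01,-0.16,0,0,0],
  [0,0,0,0,0,0],
])

```text
t: 29.58
tcp_pos: [432.5, -397.6, 46.7]
ee_rot: [[-0.811, 0.137, 0.569], [0.114, 0.991, -0.076], [-0.574, 0.003, -0.819]]
contact_force: [-0.7, -0.1, -0.4]
width: 0.502
grip_force: 0.0
```

Request:
servo_tool([
  [0,0,0,0,0,0],
  [0,0,0,0,0,0],
  [0,0,0,0,0,0],
  [0,0,0,0,0,0],
  [0,0,0,0,0,0],
  [0,0,0,0,0,0],
], claw=1, force=60)

```text
t: 30.08
tcp_pos: [431.6, -399.7, 47.8]
ee_rot: [[-0.811, 0.14, 0.568], [0.114, 0.99, -0.081], [-0.574, -0.001, -0.819]]
contact_force: [-5.4, -8.9, 0.7]
width: 0.113
grip_force: 59.4
```

Request:
servo_tool([
  [0,-0.07,0,0,0,0],
  [0,0,0,0.45,-0.06,-0.65],
  [0,0,0,0.45,-0.06,-0.65],
  [0,0,0,0.45,-0.06,-0.65],
  [0,0,0,0.45,-0.06,-0.65],
  [0,0,0,0.45,-0.06,-0.65],
  [0,0,0,0.45,-0.06,-0.65],
  [0,0,0,0.45,-0.06,-0.65],
  [0,0,0,0.45,-0.06,-0.65],
  [0,0,0,0.45,-0.06,-0.65],
  [0,0,0,0.45,-0.06,-0.65],
  [0,0,0,0,0,0],
])

```text
t: 31.08
tcp_pos: [431.9, -399.8, 47.8]
ee_rot: [[-0.353, 0.743, 0.568], [0.876, 0.476, -0.078], [-0.329, 0.47, -0.819]]
contact_force: [-11.6, 6.7, 14.6]
width: 0.117
grip_force: 61.4
```

```bash
python3 - <<'E'
from h import *
np.set_printoptions(precision=3,suppress=True)
s=bot.observe();R=Rw.T@np.array(s['ee_rot']);print(s['tcp_pos'],s['moment'],'Maxis',s['moment']@(Rw@ax),s['contact_force'],s['width'],s['qpos'])
e1=np.array([np.cos(np.radians(35)),0,np.sin(np.radians(35))]);y=R[:,1];print('angle',np.arctan2(y@e1,y[1]))
E
```

```text
[ 431.937 -399.753   47.828] [0.956 0.479 0.765] Maxis 0.11947041508968365 [-11.563   6.728  14.629] 0.11731900945544867 [-58.133   9.261 -40.83   15.813  26.212  10.414]
angle 0.963511770234063
```

Request:
servo_tool([
  [0,0,0,0.3,-0.04,-0.43],
  [0,0,0,0.3,-0.04,-0.43],
  [0,0,0,0.3,-0.04,-0.43],
  [0,0,0,0.2,-0.03,-0.29],
  [0,0,0,0.1,-0.01,-0.14],
  [0,0,0,0,0,0],
])

```text
t: 31.58
tcp_pos: [432.1, -399.8, 47.9]
ee_rot: [[-0.162, 0.807, 0.568], [0.966, 0.248, -0.077], [-0.203, 0.537, -0.819]]
contact_force: [-10.1, 7.0, 14.4]
width: 0.114
grip_force: 61.8
```

```bash
cat > k.py <<'E'
from h import *
np.set_printoptions(precision=3,suppress=True)
s=bot.observe();R=Rw.T@np.array(s['ee_rot']);print(s['tcp_pos'],'Maxis',s['moment']@(Rw@ax),s['contact_force'],s['width'],s['grip_force'])
e1=np.array([np.cos(np.radians(35)),0,np.sin(np.radians(35))]);y=R[:,1];print('angle',np.arctan2(y@e1,y[1]))
E
python3 k.py
```

```text
[ 432.07  -399.754   47.937] Maxis 0.5814931020246393 [-10.141   7.034  14.431] 0.11382517040474158 61.774091720581055
angle 1.2104581303418975
```

Request:
servo_tool([
  [0,0,0,0.2,-0.03,-0.29],
  [0,0,0,0,0,0],
  [0,0,0,0,0,0],
])

```text
t: 31.83
tcp_pos: [432.1, -399.8, 47.9]
ee_rot: [[-0.129, 0.812, 0.569], [0.975, 0.208, -0.077], [-0.181, 0.545, -0.819]]
contact_force: [-9.9, 7.3, 14.1]
width: 0.117
grip_force: 64.2
```

```bash
python3 k.py
```

```text
[ 432.079 -399.766   47.925] Maxis 0.9558941073204704 [-9.923  7.28  14.054] 0.11715460836795935 64.15157128474675
angle 1.2512231299333467
```

Request:
servo_tool([
  [0,0,0,0,0,0],
  [0,0,0,0,0,0],
  [0,0,0,0,0,0],
  [0,0,0,0,0,0],
  [0,0,0,0,0,0],
  [0,0,0,0,0,0],
  [-0.14,0.02,0.2,0,0,0],
  [-0.28,0.04,0.41,0,0,0],
  [-0.57,0.08,0.82,0,0,0],
  [-0.57,0.08,0.82,0,0,0],
  [-0.57,0.08,0.82,0,0,0],
  [-0.5,0.5,0.5,0,0,0],
  [-0.5,0.8,0.3,0,0,0],
  [-0.3,1,0,0,0,0],
  [0,1,0,0,0,0],
  [0,1,0,0,0,0],
  [0,1,0,0,0,0],
  [0,1,0,0,0,0],
  [0,0,0,0,0,0],
], claw=-1)

```text
t: 33.42
tcp_pos: [328.5, -197.7, 163.0]
ee_rot: [[-0.13, 0.812, 0.569], [0.975, 0.209, -0.076], [-0.18, 0.545, -0.819]]
contact_force: [-0.1, 0.6, 0.0]
width: 1.0
grip_force: 0.0
```

```bash
python3 - <<'E'
from h import *
np.set_printoptions(precision=1,suppress=True)
s=bot.observe();print(s['t'],s['tcp_pos'],s['width'],s['contact_force'])
b=pic('top','t11.png').astype(int);a=cv2.cvtColor(cv2.imread('pics/t10.png'),cv2.COLOR_BGR2RGB).astype(int);a0=cv2.cvtColor(cv2.imread('pics/top0.png'),cv2.COLOR_BGR2RGB).astype(int)
# change of knob region and rest of bench vs start
print('knob region diff', np.abs(b-a0)[205:245,365:395].mean(), 'max',np.abs(b-a0)[205:245,365:395].max())
for t in('tray_front','knob_grip'): print(t,[(r['position'],round(r['score'],2)) for r in nets.spot_point('top',t)][:1])
g=b.mean(2)
for c in(327,330,340,355): print(c,[int(v) for v in g[194:210,c]])
for n,(x0,y0,x1,y1) in dict(sand=(112,195,142,215),clamp=(105,262,155,288),cups=(408,168,460,232)).items(): print(n,np.abs(b-a0)[y0:y1,x0:x1].mean().round(1))
E
```

```text
33.4167 [ 328.5 -197.7  163. ] 0.9996790027537611 [-0.1  0.6  0. ]
knob region diff 4.300277777777778 max 112
tray_front [([341.0, 203.3], 0.88)]
knob_grip [([377.8, 225.9], 0.5)]
327 [235, 173, 159, 162, 200, 198, 133, 47, 34, 43, 73, 153, 187, 179, 182, 181]
330 [248, 230, 152, 153, 188, 208, 183, 73, 36, 34, 40, 82, 148, 177, 178, 185]
340 [248, 249, 238, 186, 142, 144, 195, 203, 151, 41, 22, 35, 68, 143, 183, 186]
355 [248, 248, 248, 249, 249, 221, 96, 134, 189, 211, 184, 76, 38, 33, 37, 90]
sand 3.9
clamp 3.6
cups 4.1
```

```bash
python3 -c "
from workcell import bot
print(bot.close_job())"
```

```text
the job is handed in; nothing more can be done
None
```

The job is handed in at 33.4 s: the probe is fully down in its well, the jar is upright in its seat, the tray was pushed home to its stop, and then the knob was turned to its stop and sprang back; the sanding block, clamp and black cups show no change in the last picture.

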